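Rotate the jar stock: old one forward, new one behind

TASK

Restock the jar row in the bottom tray of the clear organiser: first bring the tall amber jar that already stands there straight forward in its own lane until it stands at the front lip, no more than about a finger's breadth (15 mm) from it, then stand the matching tall jar from the counter behind it in the same lane, with less than a jar's width between the two. Both jars must end upright and centred between the lane's two rails (to about 10 mm); set them down gently, never tip them, and leave the other things in the two lower trays and on the counter where they are.

Things in the scene. Friction and masses are not known exactly. Their poses are not given: they have to be found in the camera images.
- organiser: fixed clear acrylic organiser, three trays rising in steps away from the robot. Origin: counter level, under the centre of the bottom tray; x from its front lip to the upper tiers, y to the left, z up. Bottom tray: 200 mm deep (x -100 to 100), 310 wide, floor top at z 8 mm. Middle tier x 100 to 200: floor z 50, lip top z 63. Top tier x 200 to 300: floor z 100, back edge z 125.
- front_lip (a point): point on the bottom tray's floor (8 mm above the counter) at the inner face of the front lip, mid-width: 95 mm in front of the organiser's origin. The lip's top is 15 mm above the floor. Axes as the organiser's.
- lanes (a point): point on the bottom tray's floor above the organiser's origin, axes as the organiser's. Four metal rails along x, 5 mm wide, 10 mm above the floor, make three lanes with middle lines at y = -100, 0 and +100 mm, 95 mm wide between rails. Tall jar, ramekin and squat jar stand one per lane, in any order, at x 0 to 35 mm.
- old_jar_mid (a point): the older jar, standing in one of the three lanes of the organiser's bottom tray at the start: closed amber glass jar with a plain metal screw lid, upright: 44 mm diameter glass from the foot to 60 mm, lid 42 mm diameter above it, 80 mm tall overall, about 0.18 kg. This point is its centre, 40 mm above its underside; z is its own upward axis. 
- new_jar_mid (a point): the new jar, same shape, standing on the counter to the left or right of the organiser at the start: closed amber glass jar with a plain metal screw lid, upright: 44 mm diameter glass from the foot to 60 mm, lid 42 mm diameter above it, 80 mm tall overall, about 0.18 kg. This point is its centre, 40 mm above its underside; z is its own upward axis. 
- ramekin: open white ceramic ramekin, 64 mm across, 42 mm high, in another lane of the bottom tray. Origin: centre of its underside. To be left alone.
- squat_jar: low wide amber jar with metal lid, 62 mm diameter, 40 mm high, in another lane. Origin: centre of its underside. To be left alone.
- bottle: white pump bottle, 52 mm diameter, 127 mm tall, on the counter on the other side of the organiser from the new jar. Origin: centre of its underside. To be left alone.
- brush: red slicker brush lying on the middle tier, about 160 by 76 mm, 25 mm high. Origin: underside. To be left alone.
- groomer: purple silicone groomer lying on the middle tier, 85 by 55 mm, 30 mm high. Origin: centre of its underside. To be left alone.

How it is judged:
By the outcome, as a careful person would: the job done as asked, in the order asked, and still so for the second after the job is handed in, with the robot touching nothing.
It also fails if it takes over 51 s, if anything falls off the work surface, if the arm or the gripper's body presses on something with over 40 N, if the wrist force passes 120 N, or if a joint passes its speed limit or range.

ROBOT

A 6-joint arm with a two-finger parallel gripper is mounted at the origin on the work surface. World frame = base frame: x ahead of the robot, y to its left, z up, the work surface at z = 0. Lengths are in m, angles in rad, forces in N, time in s.
With the tool pointing down it reaches from about 0.35 to 0.85 m from the base axis. Payload 8.1 kg.
Tool frame: the origin (TCP) lies on the mounting face of the last link; the fingertips stand 186 mm ahead of it and the grasp point (between the pads) lies 167 mm ahead of it; z points along the fingers, y is the line along which they close (so a half turn about z gives the same grasp; the last joint's range is limited). The gripper opens to 93 mm and grips with 3 to 60 N. Pads are 15 mm wide; open, the fingers measure 128 mm over their backs; the gripper's body (75 mm by 188 mm) begins 65 mm behind the grasp point.
Start: joints at [-1.27, 0.13, 1.488, -0, 1.523, -0.085], TCP at [0.226, -0.556, 0.405] pointing down, gripper open.
Joint ranges: [-2.96, 2.96], [-0.89, 2.26], [0.02, 2.5], [-1.34, 4.48], [0, 2.73], [-2.66, 2.66]. Speed limits (rad/s): [2.39, 2.39, 2.79, 3.14, 3.14, 3.14].

INTERFACE

Orientations are given as a rotation vector (axis times angle).
In Python, from plant import * gives the robot as it stands. The module is installed in compiled form; this text tells all that it offers.
- The arm moves only by the tool arm_command, never from a script. Its argument "increments" is a list of rows, each a list of 6 numbers: the shift along the tool's x, y, z in units of 0.2 m (1.0 is 0.2 m), then the turn, a rotation vector about the tool's x, y, z in units of pi rad (1.0 is pi rad). A call has exactly 5 rows; each row is the pose to reach, as a shift and turn from the pose commanded when the call began, along the tool's axes at that moment, turning the shorter way round; what a row does not reach only later rows make up. A row lasts 1/8 s, in which the tool goes at most 62.5 mm and 10.7 degrees, less where a joint would pass 70% of its speed; a pose out of reach is approached as far as the arm can. A call with a number of a shift or a turn outside -1 to 1 is refused whole. A call with a gripper value outside its range is refused whole. "fingers" is the closure, from -1 (fully open) to 1 (shut), set as the call begins (left out, the last holds). The fingers move at their own pace and stop on an object; "force" is the grip in N (left out, the last holds). Time passes only in rows, so rows that repeat a pose let the fingers close, or fill a call up. It gives the time, the measured TCP pose, the force, the opening and the grip force at its end, in the units of the state.
- read_state(): the state, without advancing time (a new reading comes with each control period).
- read_camera(name): name is "side" or "top" or "wrist"; returns a dict with "image" (480x640x3 uint8, red, green, blue), "fx", "fy", "cx", "cy" (pixels), "T" (4x4, takes a point from camera to world coordinates). Camera axes: x right, y down, z forward; pixel columns grow to the right and rows downward; lengths in m; the calibration is good to about 2 mm. A picture is of the moment at which its call begins. There is no depth.
- close_job(): hands the job in; it is judged then, once.
The state is a dict: "t": time; "q": joint angles; "dq": joint speeds; "joint_torque": joint torques, N m; "tool_pos": TCP position; "orientation": TCP orientation; "force": force on the tool from outside, world axes, zero at the start; "wrist_torque": the same for the moment, N m; "opening": finger opening in m; "gripper_force": force on a finger pad.
Only numpy, scipy, OpenCV 4.12 (cv2) and the standard library are available. Lean on these libraries where they do the work, as an engineer would, in place of code of your own. Each camera call takes 0.05 s, during which the arm holds its last target. There are 200 camera calls.

## Working session

There is one attempt and no reset: what is moved stays moved. The work goes in short steps, Python scripts to look and compute and a tool call to move; the robot and the scene stay as the last step left them, time stands still between calls to the robot, and variables do not carry over. Pictures are saved under pics/ and viewed, at most 10 in all, crops included, and the job is handed in when it is done.

Besides the shell and the picture viewer there is one more tool, called after ">>>" by a JSON object that holds its "method" and its "body", one argument or row to a line. arm_command: Moves the arm, as the interface text tells. Shifts and turns lie within -1 to 1; 1 stands for 0.2 m of shift or pi rad of turn. Its arguments: {"type":"object","properties":{"increments":{"type":"array","items":{"type":"array","items":{"type":"number","minimum":-1,"maximum":1}}},"fingers":{"type":"number"},"force":{"type":"number"}},"required":["increments"]}

```bash
mkdir -p pics; python3 - <<'E'
from plant import *
import cv2,pickle
s=read_state();print({k:s[k] for k in('t','tool_pos','orientation','opening')})
for n in('side','top'):
    c=read_camera(n);pickle.dump(c,open(n+'.pkl','wb'));cv2.imwrite(f'pics/{n}0.png',c['image'][:,:,::-1]);print(n,c['fx'],c['cx'],c['cy'],c['T'])
E
```

```text
{'t': 0.0, 'tool_pos': array([ 0.22573131, -0.55566757,  0.40368693]), 'orientation': array([-3.08148325e+00, -6.01860843e-01,  3.12534899e-04]), 'opening': 0.09311288928427018}
side 550.8720853132783 314.94265115276494 248.2040571515274 [[-0.91606241 -0.28262586  0.28452115  0.29183402]
 [-0.40088581  0.66474211 -0.63040343  0.64004572]
 [-0.01096487 -0.69154938 -0.72224596  0.82486248]
 [ 0.          0.          0.          1.        ]]
top 461.99578322867694 323.2061497483816 238.7707791338397 [[ 0.02179441 -0.98190078  0.18813786  0.39913616]
 [-0.99975967 -0.02095914  0.00642811  0.00220696]
 [-0.00236856 -0.18823274 -0.98212159  1.04286207]
 [ 0.          0.          0.          1.        ]]
```

View pics/side0.png

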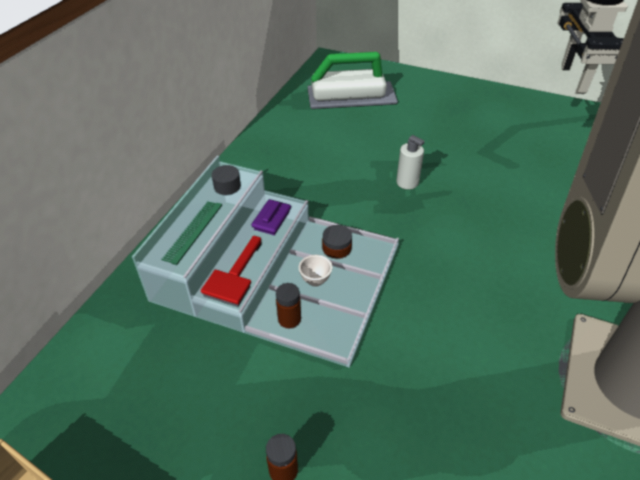

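View pics/top0.png

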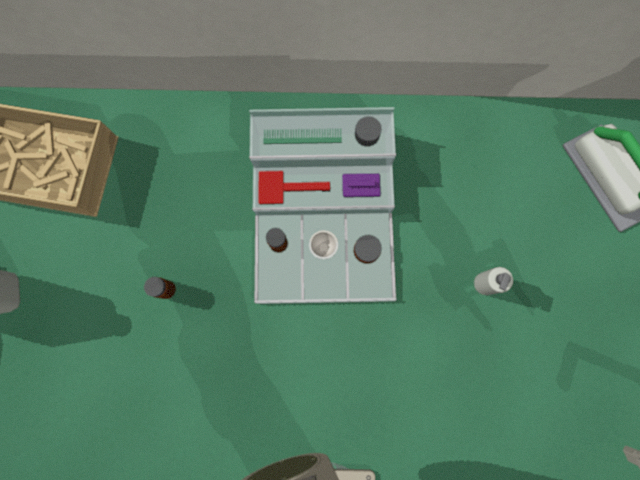

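The side view shows the old jar's lid at (288,295) and the new jar at (282,458). The top view shows the old lid at (277,239), in the left lane, and the new lid at (154,287). The tray's front corners are at (256,301) and (395,300).

```bash
cat > h.py <<'E'
import numpy as np,cv2,pickle
def ray(c,u,v,z):
    T=c['T'];d=T[:3,:3]@[(u-c['cx'])/c['fx'],(v-c['cy'])/c['fy'],1];o=T[:3,3]
    return o+d*(z-o[2])/d[2]
def proj(c,p):
    T=c['T'];q=T[:3,:3].T@(np.array(p)-T[:3,3]);return np.array([c['fx']*q[0]/q[2]+c['cx'],c['fy']*q[1]/q[2]+c['cy']])
def lids(c,box,thr=90):
    x0,y0,x1,y1=box;im=c['image'][y0:y1,x0:x1].astype(int)
    m=((im.max(2)<thr)&(im.max(2)-im.min(2)<18)).astype(np.uint8)
    n,l,st,ce=cv2.connectedComponentsWithStats(m)
    return [(ce[i]+[x0,y0],st[i]+np.array([x0,y0,0,0,0])) for i in range(1,n) if st[i,4]>60]
E
python3 - <<'E'
from h import *
t=pickle.load(open('top.pkl','rb'));s=pickle.load(open('side.pkl','rb'))
for nm,c,boxes in(('top',t,[(262,222,295,256),(140,272,180,304)]),('side',s,[(270,278,308,330),(260,430,302,480)])):
  for b,z in zip(boxes,(.088,.08)):
    for ce,st in lids(c,b): print(nm,ce,st,ray(c,*ce,z))
# tray front corners etc
im=t['image']
for u,v in((256,301),(395,300)): print('corner',ray(t,u,v,.023))
for u,v in((350,363),(398,240)): print('side corner',ray(s,u,v,.023))
a=im[225:310,225:420]; cv2.imwrite('pics/crop.png',cv2.resize(a[:,:,::-1],None,fx=4,fy=4,interpolation=cv2.INTER_CUBIC))
b=s['image'][225:370,240:410];cv2.imwrite('pics/crops.png',cv2.resize(b[:,:,::-1],None,fx=4,fy=4,interpolation=cv2.INTER_CUBIC))
E
```

```text
top [275.93779904 238.16267943] [267 229  20  18 209] [0.58123157 0.10798595 0.088     ]
top [160.90540541 286.56756757] [154 278  12  19  74] [0.47504485 0.3442229  0.08      ]
side [288.27705628 295.42640693] [276 283  25  42 462] [0.57925562 0.11733874 0.088     ]
side [281.23396226 449.85031447] [266 434  33  39 795] [0.47303843 0.36299511 0.08      ]
corner [0.45251127 0.15313012 0.023     ]
corner [ 0.46128479 -0.15137588  0.023     ]
side corner [0.44657983 0.16155727 0.023     ]
side corner [ 0.46107418 -0.14737355  0.023     ]
```

View pics/crop.png

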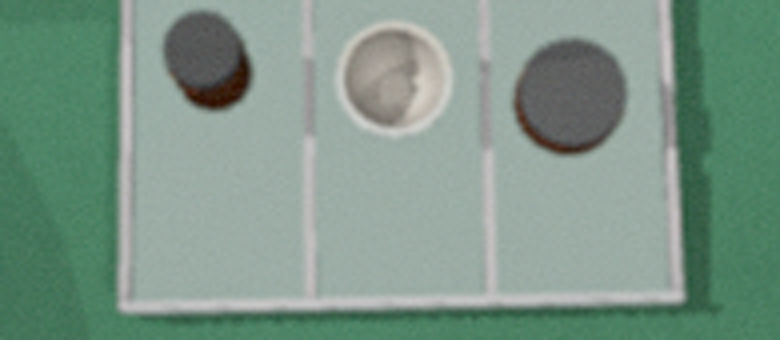

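View pics/crops.png

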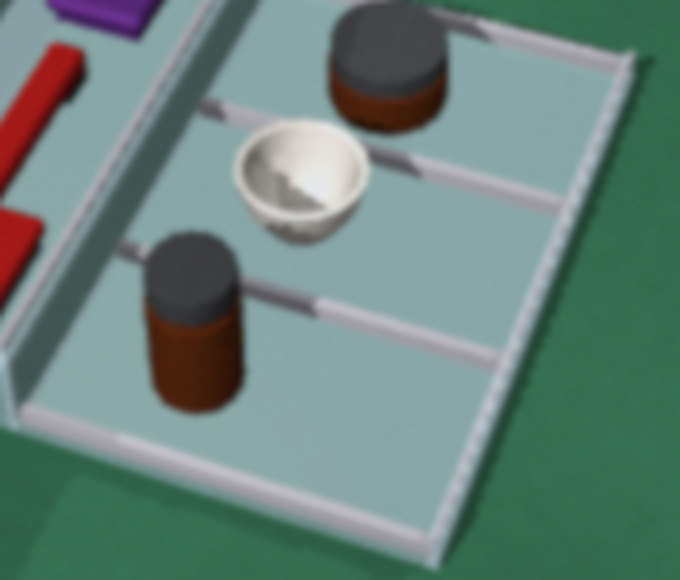

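The crops show the rails in the top view at about x = 127, 309, 491 and 676 (scaled ×4) near the lip, with the lip's centre line at y ≈ 305–296. The old jar's lid disc is at (204,50). I'll fit the tray pose and look closely at the new jar.

```bash
python3 - <<'E'
from h import *
from scipy.optimize import least_squares
t=pickle.load(open('top.pkl','rb'));s=pickle.load(open('side.pkl','rb'))
C=lambda x,y:((x+.5)/4-.5+225,(y+.5)/4-.5+225)
D=lambda x,y:((x+.5)/4-.5+240,(y+.5)/4-.5+225)
rt=[(ray(t,*C(*p),.018),y) for p,y in [((127,280),.15),((309,280),.05),((491,280),-.05),((675,280),-.15),((129,20),.15),((308,20),.05),((485,20),-.05),((665,20),-.15)]]
lt=[ray(t,*C(*p),.023) for p in[(127,306),(310,303),(490,299),(675,295)]]
rs=[(ray(s,*D(*p),.018),y) for p,y in [((420,545),.15),((485,354),.05),((555,203),-.05),((610,62),-.15),((40,416),.15),((285,296),.05)]]
ls=[ray(s,*D(*p),.023) for p in[(437,545),(510,355),(570,203),(629,62)]]
def res(v,R,L):
    c,n=np.cos(v[2]),np.sin(v[2]);f=lambda p:((p[0]-v[0])*c+(p[1]-v[1])*n,-(p[0]-v[0])*n+(p[1]-v[1])*c)
    return np.array([f(p)[1]-y for p,y in R]+[f(p)[0]+.0975 for p in L])
for n,R,L in(('t',rt,lt),('s',rs,ls)):
    r=least_squares(res,[.56,0,0],args=(R,L));print(n,r.x.round(4),(r.fun*1e3).round(1))
print('old top',ray(t,*C(204,50),.088),'side lid top c',ray(s,*D(191,265),.088))
a=t['image'][265:310,130:200];b=s['image'][420:480,245:325]
k=lambda a:cv2.resize(a[:,:,::-1],(560,int(560*a.shape[0]/a.shape[1])),interpolation=cv2.INTER_CUBIC)
A,B=k(a),k(b);H=max(len(A),len(B));o=np.zeros((H,1120,3),np.uint8);o[:len(A),:560]=A;o[:len(B),560:]=B
cv2.imwrite('pics/new.png',cv2.resize(o,(800,int(H*800/1120))));print(o.shape)
E
```

```text
t [0.5558 0.0059 0.0391] [ 1.2  0.7  0.3 -1.2  1.5  0.  -0.3 -2.3 -0.2 -0.4  0.1  0.5]
s [0.5545 0.0085 0.0444] [ 4.  -1.7 -0.2 -2.   0.8 -1.  -0.5  0.5  0.7 -0.7]
old top [0.58344218 0.10873624 0.088     ] side lid top c [0.58502576 0.10887805 0.088     ]
(420, 1120, 3)
```

View pics/new.png

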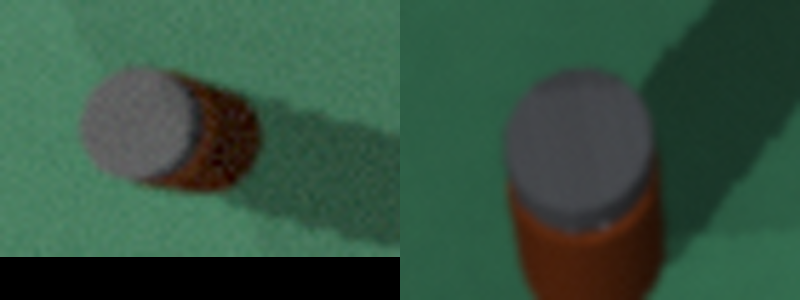

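```bash
cat >> h.py <<'E'
from scipy.spatial.transform import Rotation as Ro
ORG=np.array([.555,.0072]);YAW=.0415
def org2w(x,y):
    c,s=np.cos(YAW),np.sin(YAW);return ORG+[c*x-s*y,s*x+c*y]
def w2org(p):
    c,s=np.cos(YAW),np.sin(YAW);d=np.array(p[:2])-ORG;return np.array([c*d[0]+s*d[1],-s*d[0]+c*d[1]])
def go(s,p,yaw=YAW):
    R=Ro.from_rotvec(s['orientation']);G=Ro.from_euler('z',yaw)*Ro.from_euler('x',np.pi)
    print('sh',(R.inv().apply(np.array(p)-s['tool_pos'])/.2).round(3),'turn',((R.inv()*G).as_rotvec()/np.pi).round(4),'t',s['t'],'F',s['force'].round(1),'op',s['opening'],'org',w2org(s['tool_pos']).round(4),s['tool_pos'][2])
E
python3 - <<'E'
from plant import *
from h import *
t=pickle.load(open('top.pkl','rb'));s=pickle.load(open('side.pkl','rb'))
print('new',ray(t,153.7,286.3,.08),ray(s,280.6,447.4,.08),'old org',w2org(ray(t,275.6,237.2,.088)),w2org((.585,.1089)))
go(read_state(),[.584,.109,.32])
E
```

```text
new [0.47527606 0.35928863 0.08      ] [0.47538639 0.36020135 0.08      ] old org [0.03247031 0.10032151] [0.03419351 0.10036779]
sh [ 2.91  -2.405  0.423] turn [-0.0005  0.      0.1096] t 0.1 F [-0.3 -0.1  0.1] op 0.09304255916252978 org [-0.3523 -0.5488] 0.4038051754658699
```

>>> {"method": "arm_command", "body": {
  "increments": [
    [0.25,-0.2,0,0,0,0.03],
    [0.5,-0.4,0,0,0,0.06],
    [0.75,-0.6,0,0,0,0.09],
    [1,-0.8,0,0,0,0.11],
    [1,-0.8,0,0,0,0.11]
  ],
  "fingers": -0.45,
  "force": 15
}}

```text
t: 0.72
tool_pos: [0.3523, -0.3294, 0.4045]
orientation: [-3.14, -0.069, -0.001]
force: [0.1, 0.4, -0.1]
opening: 0.0676
gripper_force: 0.0
```

```bash
python3 - <<'E'
from plant import *
from h import *
go(read_state(),[.584,.109,.32])
E
```

```text
sh [ 1.254 -2.138  0.425] turn [-0.0003 -0.0001  0.0009] t 0.725 F [ 0.1  0.4 -0.1] op 0.06757718237116075 org [-0.2164 -0.3279] 0.40450750580069844
```

>>> {"method": "arm_command", "body": {
  "increments": [
    [0.15,-0.25,0,0,0,0],
    [0.3,-0.5,0,0,0,0],
    [0.45,-0.75,0,0,0,0],
    [0.6,-1,0,0,0,0.001],
    [0.6,-1,0,0,0,0.001]
  ]
}}

```text
t: 1.35
tool_pos: [0.4639, -0.1253, 0.4044]
orientation: [-3.14, -0.067, 0.0]
force: [0.4, -0.4, -0.4]
opening: 0.0677
gripper_force: 0.0
```

>>> {"method": "arm_command", "body": {
  "increments": [
    [0.15,-0.25,0,0,0,0],
    [0.3,-0.5,0,0,0,0],
    [0.45,-0.75,0,0,0,0],
    [0.6,-1,0,0,0,0],
    [0.6,-1,0,0,0,0]
  ]
}}

```text
t: 1.98
tool_pos: [0.5764, 0.0778, 0.4035]
orientation: [-3.141, -0.063, 0.003]
force: [-1.4, -0.1, -0.3]
opening: 0.0676
gripper_force: 0.0
```

```bash
python3 - <<'E'
from plant import *
from h import *
go(read_state(),[.584,.109,.32])
c=read_camera('wrist');print(c['T'],c['fx'])
cv2.imwrite('pics/w1.png',c['image'][:,:,::-1])
print([proj(c,[*org2w(x,y),z]) for x,y,z in ((.033,.1,.088),(-.0975,.05,.023),(-.0975,.15,.023))])
E
```

```text
sh [ 0.045 -0.154  0.417] turn [-0.0001  0.0005 -0.0004] t 1.975 F [-1.4 -0.1 -0.3] op 0.06758753065244519 org [0.0243 0.0697] 0.4034566375535853
[[ 3.96701080e-02 -9.70046186e-01 -2.39659506e-01  6.42221960e-01]
 [-9.99212808e-01 -3.85639241e-02 -9.30525358e-03  8.02383518e-02]
 [-2.15685263e-04  2.39839988e-01 -9.70812409e-01  3.82582793e-01]
 [ 0.00000000e+00  0.00000000e+00  0.00000000e+00  1.00000000e+00]] 393.79126242673624
[array([282.79713822, 221.38719815]), array([342.5991493 , 337.06764366]), array([242.68756121, 337.22324681])]
```

View pics/w1.png

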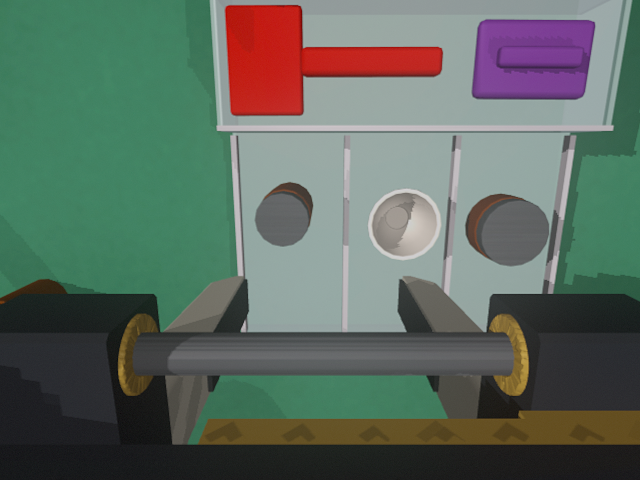

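The wrist view shows the old lid at (283,216), rails at x ≈ 239 and 347 near row 200, and the middle-tier lip at row ≈ 128. I'll check the tray fit against these.

```bash
python3 - <<'E'
from plant import *
from h import *
s=read_state();c=read_camera('wrist');im=c['image']
pickle.dump(c,open('w1.pkl','wb'))
print('lid',w2org(ray(c,283,215.5,.088)))
for u,v in((239,210),(347,210),(453,210),(346.5,315),(243,270)):print('rail',w2org(ray(c,u,v,.018)).round(4))
print('tierlip',[w2org(ray(c,u,128,.063)).round(4) for u in(260,400,550)])
go(s,[.584,.109,.32])
E
```

```text
lid [0.0368369  0.09788369]
rail [0.0297 0.1461]
rail [0.0293 0.045 ]
rail [ 0.029  -0.0542]
rail [-0.0768  0.0443]
rail [-0.0292  0.1454]
tierlip [array([0.1017, 0.1165]), array([0.1013, 0.0072]), array([ 0.101, -0.11 ])]
sh [ 0.048 -0.162  0.418] turn [ 0.0002  0.0006 -0.0008] t 2.025 F [-0.4 -0.7  0.7] op 0.06751545644881218 org [0.0237 0.0681] 0.40369906750619144
```

```bash
python3 - <<'E'
from plant import *
from h import *
p=org2w(.0345,.099);print(p)
go(read_state(),[*p,.30])
E
```

```text
[0.58536297 0.1075461 ]
sh [ 0.056 -0.16   0.519] turn [ 0.0003  0.0005 -0.0013] t 2.075 F [-0.5 -0.6 -0.3] op 0.06730125894057908 org [0.0233 0.0672] 0.4039439524409528
```

>>> {"method": "arm_command", "body": {
  "increments": [
    [0.056,-0.16,0.1,0,0,-0.001],
    [0.056,-0.16,0.3,0,0,-0.001],
    [0.056,-0.16,0.5,0,0,-0.001],
    [0.056,-0.16,0.5,0,0,-0.001],
    [0.056,-0.16,0.5,0,0,-0.001]
  ]
}}

```text
t: 2.7
tool_pos: [0.5858, 0.1075, 0.3066]
orientation: [3.141, 0.06, 0.003]
force: [0.3, -0.5, -0.0]
opening: 0.0675
gripper_force: 0.0
```

```bash
python3 - <<'E'
from plant import *
from h import *
go(read_state(),[*org2w(.0345,.099),.217])
E
```

```text
sh [-0.003 -0.     0.448] turn [ 0.0001 -0.0005 -0.0009] t 2.7 F [ 0.3 -0.5 -0. ] op 0.06750427649103574 org [0.0349 0.099 ] 0.30658081195599984
```

>>> {"method": "arm_command", "body": {
  "increments": [
    [0,0,0.12,0,0,0],
    [0,0,0.24,0,0,0],
    [0,0,0.36,0,0,0],
    [0,0,0.44,0,0,0],
    [0,0,0.44,0,0,0]
  ]
}}

```text
t: 3.32
tool_pos: [0.5853, 0.1087, 0.2169]
orientation: [3.141, 0.063, -0.001]
force: [-0.1, -0.8, 0.1]
opening: 0.0675
gripper_force: 0.0
```

>>> {"method": "arm_command", "body": {
  "increments": [
    [0,0,0,0,0,0],
    [0,0,0,0,0,0],
    [0,0,0,0,0,0],
    [0,0,0,0,0,0],
    [0,0,0,0,0,0]
  ],
  "fingers": 0.3,
  "force": 15
}}

```text
t: 3.95
tool_pos: [0.5857, 0.1091, 0.2177]
orientation: [-3.141, -0.063, -0.002]
force: [-1.2, 0.4, 6.0]
opening: 0.0434
gripper_force: 15.0
```

>>> {"method": "arm_command", "body": {
  "increments": [
    [0,0,-0.03,0,0,0],
    [-0.05,0,-0.03,0,0,0],
    [-0.15,0.003,-0.03,0,0,0],
    [-0.25,0.006,-0.03,0,0,0],
    [-0.35,0.01,-0.03,0,0,0]
  ]
}}

```text
t: 4.58
tool_pos: [0.5138, 0.104, 0.2221]
orientation: [3.141, 0.063, -0.002]
force: [-0.2, 0.3, -2.3]
opening: 0.0439
gripper_force: 15.0
```

```bash
python3 - <<'E'
from plant import *
from h import *
go(read_state(),[*org2w(-.0665,.099),.217])
E
```

```text
sh [-0.147 -0.003  0.026] turn [ 0.0001  0.0004 -0.0004] t 4.575 F [-0.2  0.3 -2.3] op 0.043921011183358824 org [-0.0371  0.0984] 0.2220613445205219
```

>>> {"method": "arm_command", "body": {
  "increments": [
    [-0.04,0,0,0,0,0],
    [-0.09,0,0,0,0,0],
    [-0.13,0,0,0,0,0],
    [-0.145,0,0,0,0,0],
    [-0.145,0,0,0,0,0]
  ]
}}

```text
t: 5.2
tool_pos: [0.4865, 0.103, 0.2228]
orientation: [-3.141, -0.063, -0.0]
force: [0.5, -0.0, -3.0]
opening: 0.0439
gripper_force: 15.0
```

```bash
python3 - <<'E'
from plant import *
from h import *
s=read_state();go(s,[*org2w(-.0665,.099),.217])
c=read_camera('side');pickle.dump(c,open('s2.pkl','wb'))
b=c['image'][225:375,240:410];cv2.imwrite('pics/s2.png',cv2.resize(b[:,:,::-1],None,fx=4,fy=4,interpolation=cv2.INTER_CUBIC))
E
```

```text
sh [-0.01  -0.002  0.029] turn [-0.     -0.0001 -0.0004] t 5.2 F [ 0.5 -0.  -3. ] op 0.043907345490493827 org [-0.0645  0.0986] 0.22282831251358146
```

View pics/s2.png

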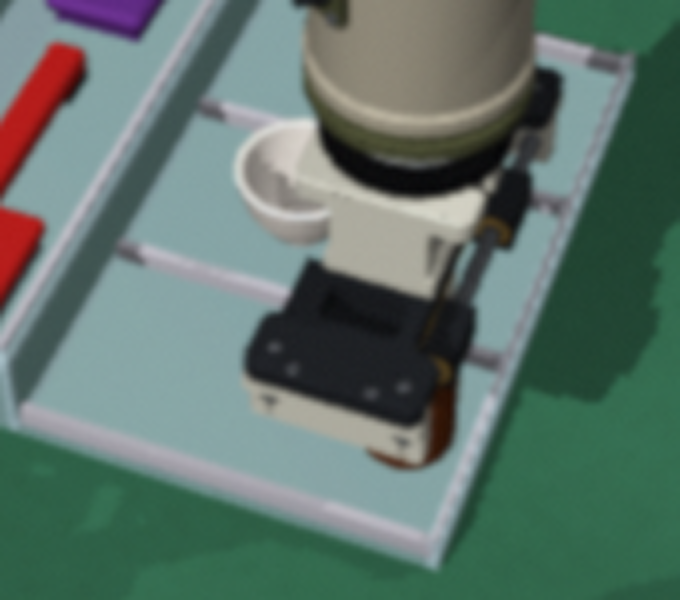

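The side view shows the old jar held just behind the lip, with its foot edge at about (452,420) and the lip's inner face at about (468,440). I'll set it down gently.

>>> {"method": "arm_command", "body": {
  "increments": [
    [-0.008,0,0.008,0,0,0],
    [-0.008,0,0.016,0,0,0],
    [-0.008,0,0.022,0,0,0],
    [-0.008,0,0.027,0,0,0],
    [-0.008,0,0.027,0,0,0]
  ]
}}

```text
t: 5.88
tool_pos: [0.4849, 0.1029, 0.2177]
orientation: [3.141, 0.063, -0.0]
force: [-3.2, -0.2, 4.6]
opening: 0.044
gripper_force: 15.0
```

```bash
python3 - <<'E'
from plant import *
from h import *
s=read_state();go(s,[*org2w(-.0665,.099),.217])
E
```

```text
sh [-0.002 -0.002  0.004] turn [ 0.      0.     -0.0004] t 5.875 F [-3.2 -0.2  4.6] op 0.04397270346689186 org [-0.0661  0.0985] 0.217721868882134
```

Contact is made (about +4.6 N). I'll open the fingers partway so they stay clear of the neighbours, then rise.

>>> {"method": "arm_command", "body": {
  "increments": [
    [0,0,0,0,0,0],
    [0,0,0,0,0,0],
    [0,0,0,0,0,0],
    [0,0,0,0,0,0],
    [0,0,0,0,0,0]
  ],
  "fingers": -0.45
}}

```text
t: 6.5
tool_pos: [0.4848, 0.1029, 0.2173]
orientation: [3.141, 0.063, 0.0]
force: [0.1, 0.1, -0.5]
opening: 0.0676
gripper_force: 0.0
```

>>> {"method": "arm_command", "body": {
  "increments": [
    [0,0,-0.1,0,0,0],
    [0,0,-0.25,0,0,0],
    [0,0,-0.45,0,0,0],
    [0,0,-0.7,0,0,0],
    [0,0,-0.7,0,0,0]
  ]
}}

```text
t: 7.12
tool_pos: [0.4863, 0.1031, 0.3624]
orientation: [-3.14, -0.063, -0.014]
force: [0.4, -0.7, -0.2]
opening: 0.0674
gripper_force: 0.0
```

```bash
python3 - <<'E'
from plant import *
from h import *
s=read_state();go(s,[.4753,.3597,.31])
E
```

```text
sh [-0.006 -1.284  0.263] turn [-0.0002 -0.0028 -0.0004] t 7.125 F [ 0.4 -0.7 -0.2] op 0.06737655701481567 org [-0.0646  0.0987] 0.362425672498803
```

>>> {"method": "arm_command", "body": {
  "increments": [
    [0,-0.25,0,0,0,0],
    [0,-0.5,0,0,0,0],
    [0,-0.75,0,0,0,0],
    [0,-1,0,0,0,0],
    [0,-1,0,0,0,0]
  ],
  "fingers": -0.9
}}

```text
t: 7.75
tool_pos: [0.4758, 0.3056, 0.3558]
orientation: [3.141, 0.069, -0.003]
force: [-0.5, -1.1, 0.3]
opening: 0.0884
gripper_force: 0.0
```

```bash
python3 - <<'E'
from plant import *
from h import *
s=read_state();go(s,[.4753,.3597,.31])
t=read_camera('top');w=read_camera('wrist');d=read_camera('side');pickle.dump((t,w,d),open('m2.pkl','wb'))
a=t['image'][225:310,240:390];b=d['image'][225:375,300:410]
A=cv2.resize(a[:,:,::-1],(400,227),interpolation=2);A=cv2.resize(a[:,:,::-1],None,fx=3,fy=3,interpolation=2);B=cv2.resize(b[:,:,::-1],None,fx=3,fy=3,interpolation=2)
W=cv2.resize(w['image'][::1,:,::-1],(450,338))
o=np.zeros((600,800,3),np.uint8);o[:255,:450]=A;o[:450,460:790]=B;o[260:598,:450]=W;cv2.imwrite('pics/m2.png',o)
print(proj(w,[.4753,.3597,.08])*[450/640,338/480]+[0,260])
E
```

```text
sh [ 0.01  -0.271  0.229] turn [-0.      0.0006  0.0008] t 7.75 F [-0.5 -1.1  0.3] op 0.0883676663254247 org [-0.0668  0.3014] 0.3558198094706816
[167.87021303 431.07695523]
```

View pics/m2.png

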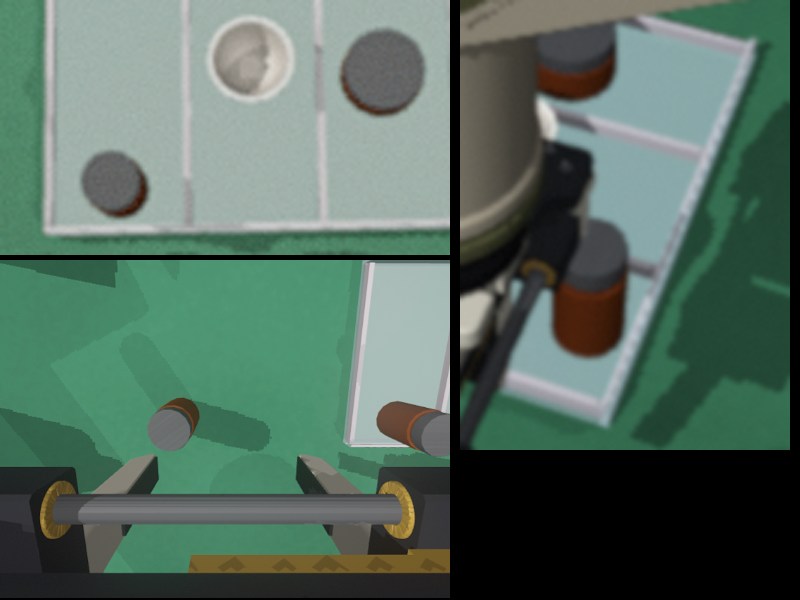

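The old jar stands upright near the lip, with its lid at (112,182) in the top crop. The new jar's lid is at (170,428) in the wrist panel, close to the predicted (168,431).

```bash
python3 - <<'E'
from plant import *
from h import *
t,w,d=pickle.load(open('m2.pkl','rb'))
print('old org',w2org(ray(t,240+112.5/3-.5,225+182.5/3-.5,.088)))
print('lip',[w2org(ray(t,240+u/3-.5,225+v/3-.5,.023)) for u,v in((48,231),(188,228))],'rails',[w2org(ray(t,240+u/3-.5,225+v/3-.5,.018)) for u,v in((49,180),(187,180))])
p=ray(w,170/.703,(428-260)/.704,.08);print(p)
go(read_state(),[.476,.3590,.31])
E
```

```text
old org [-0.06888096  0.09746121]
lip [array([-0.09741235,  0.15114406]), array([-0.09726564,  0.04886129])] rails [array([-0.05971793,  0.15143362]), array([-0.06174982,  0.04944053])]
[0.47835099 0.35763141 0.08      ]
sh [ 0.009 -0.284  0.231] turn [ 0.0003  0.0004 -0.0003] t 7.9 F [-0.6  0.  -0.3] op 0.08818528681965714 org [-0.0661  0.2981] 0.3562862035934016
```

>>> {"method": "arm_command", "body": {
  "increments": [
    [0.012,-0.14,0,0,0,0],
    [0.012,-0.282,0.05,0,0,0],
    [0.012,-0.282,0.2,0,0,0],
    [0.012,-0.282,0.3,0,0,0],
    [0.012,-0.282,0.3,0,0,0]
  ]
}}

```text
t: 8.52
tool_pos: [0.4764, 0.3577, 0.2949]
orientation: [3.139, 0.061, -0.006]
force: [-0.4, -0.7, -0.0]
opening: 0.0878
gripper_force: 0.0
```

```bash
python3 - <<'E'
from plant import *
from h import *
go(read_state(),[.4765,.3587,.209])
E
```

```text
sh [ 0.002 -0.006  0.429] turn [ 0.0008  0.0012 -0.0009] t 8.525 F [-0.4 -0.7 -0. ] op 0.08780177633183361 org [-0.0639  0.3535] 0.2948952795741695
```

>>> {"method": "arm_command", "body": {
  "increments": [
    [0,-0.004,0.12,0,0,0],
    [0,-0.004,0.24,0,0,0],
    [0,-0.004,0.36,0,0,0],
    [0,-0.004,0.43,0,0,0],
    [0,-0.004,0.43,0,0,0]
  ]
}}

```text
t: 9.15
tool_pos: [0.4768, 0.3596, 0.211]
orientation: [3.14, 0.062, -0.002]
force: [0.3, -0.3, 0.4]
opening: 0.0882
gripper_force: 0.0
```

>>> {"method": "arm_command", "body": {
  "increments": [
    [0,0,0,0,0,0],
    [0,0,0,0,0,0],
    [0,0,0,0,0,0],
    [0,0,0,0,0,0],
    [0,0,0,0,0,0]
  ],
  "fingers": 0.3,
  "force": 15
}}

```text
t: 9.78
tool_pos: [0.4769, 0.36, 0.2115]
orientation: [-3.141, -0.063, -0.0]
force: [-0.5, -0.3, 1.9]
opening: 0.0437
gripper_force: 15.0
```

>>> {"method": "arm_command", "body": {
  "increments": [
    [0,0,-0.05,0,0,0],
    [0,0,-0.2,0,0,0],
    [0,0,-0.4,0,0,0],
    [0,0,-0.55,0,0,0],
    [0,0,-0.55,0,0,0]
  ]
}}

```text
t: 10.4
tool_pos: [0.4778, 0.3606, 0.3249]
orientation: [-3.138, -0.063, -0.008]
force: [0.7, 1.2, -2.4]
opening: 0.0442
gripper_force: 15.0
```

```bash
python3 - <<'E'
from plant import *
from h import *
go(read_state(),[*org2w(-.003,.0985),.31])
E
```

```text
sh [0.298 1.289 0.072] turn [-0.001  -0.0017 -0.0004] t 10.4 F [ 0.7  1.2 -2.4] op 0.044181687693124416 org [-0.0625  0.3563] 0.32494605446168834
```

>>> {"method": "arm_command", "body": {
  "increments": [
    [0.07,0.25,0,0,0,0],
    [0.14,0.5,0,0,0,0],
    [0.21,0.75,0,0,0,0],
    [0.28,0.95,0,0,0,0],
    [0.3,1,0,0,0,0]
  ]
}}

```text
t: 11.02
tool_pos: [0.545, 0.1601, 0.3193]
orientation: [3.14, 0.059, -0.004]
force: [-1.3, 0.4, -2.1]
opening: 0.0436
gripper_force: 15.0
```

```bash
python3 - <<'E'
from plant import *
from h import *
go(read_state(),[*org2w(-.003,.0985),.25])
E
```

```text
sh [0.005 0.273 0.347] turn [ 0.0003  0.0008 -0.0013] t 11.025 F [-1.3  0.4 -2.1] op 0.04360936197517505 org [-0.0037  0.1532] 0.3193350923021901
```

>>> {"method": "arm_command", "body": {
  "increments": [
    [0.003,0.14,0,0,0,0],
    [0.003,0.273,0,0,0,0],
    [0.003,0.273,0.1,0,0,0],
    [0.003,0.273,0.24,0,0,0],
    [0.003,0.273,0.3,0,0,0]
  ]
}}

```text
t: 11.65
tool_pos: [0.546, 0.109, 0.2576]
orientation: [-3.141, -0.064, 0.008]
force: [0.0, -0.6, -2.0]
opening: 0.0437
gripper_force: 15.0
```

>>> {"method": "arm_command", "body": {
  "increments": [
    [0,0,0,0,0,0],
    [0,0,0,0,0,0],
    [0,0,0,0,0,0],
    [0,0,0,0,0,0],
    [0,0,0,0,0,0]
  ]
}}

```text
t: 12.28
tool_pos: [0.5478, 0.108, 0.2618]
orientation: [-3.141, -0.063, -0.001]
force: [0.3, -0.0, -2.2]
opening: 0.0438
gripper_force: 15.0
```

```bash
python3 - <<'E'
from plant import *
from h import *
go(read_state(),[*org2w(-.003,.0985),.2195])
E
```

```text
sh [-0.     0.013  0.211] turn [-0.     -0.0002 -0.0004] t 12.275 F [ 0.3 -0.  -2.2] op 0.04379051097484563 org [-0.003  0.101] 0.2617762792721444
```

>>> {"method": "arm_command", "body": {
  "increments": [
    [0,0.013,0.05,0,0,0],
    [0,0.013,0.1,0,0,0],
    [0,0.013,0.15,0,0,0],
    [0,0.013,0.18,0,0,0],
    [0,0.013,0.185,0,0,0]
  ]
}}

```text
t: 12.9
tool_pos: [0.5475, 0.1055, 0.2235]
orientation: [3.141, 0.063, -0.002]
force: [0.2, 0.5, -2.2]
opening: 0.0437
gripper_force: 15.0
```

>>> {"method": "arm_command", "body": {
  "increments": [
    [0,0,0.006,0,0,0],
    [0,0,0.013,0,0,0],
    [0,0,0.02,0,0,0],
    [0,0,0.025,0,0,0],
    [0,0,0.025,0,0,0]
  ]
}}

```text
t: 13.52
tool_pos: [0.5478, 0.1055, 0.2194]
orientation: [-3.141, -0.063, -0.0]
force: [0.2, -0.8, -1.6]
opening: 0.0437
gripper_force: 15.0
```

>>> {"method": "arm_command", "body": {
  "increments": [
    [0,0,0.001,0,0,0],
    [0,0,0.002,0,0,0],
    [0,0,0.003,0,0,0],
    [0,0,0.004,0,0,0],
    [0,0,0.004,0,0,0]
  ]
}}

```text
t: 14.15
tool_pos: [0.5479, 0.1055, 0.2194]
orientation: [3.141, 0.063, 0.0]
force: [-5.4, -0.7, 8.4]
opening: 0.044
gripper_force: 15.0
```

Firm contact at 8 N, so the jar is down. Back off slightly, release and rise.

>>> {"method": "arm_command", "body": {
  "increments": [
    [0,0,-0.003,0,0,0],
    [0,0,-0.003,0,0,0],
    [0,0,-0.003,0,0,0],
    [0,0,-0.003,0,0,0],
    [0,0,-0.003,0,0,0]
  ]
}}

```text
t: 14.78
tool_pos: [0.5479, 0.1055, 0.2194]
orientation: [-3.141, -0.063, -0.0]
force: [-2.3, 0.3, 5.4]
opening: 0.044
gripper_force: 15.0
```

>>> {"method": "arm_command", "body": {
  "increments": [
    [0,0,0,0,0,0],
    [0,0,0,0,0,0],
    [0,0,0,0,0,0],
    [0,0,0,0,0,0],
    [0,0,0,0,0,0]
  ],
  "fingers": -0.45
}}

```text
t: 15.4
tool_pos: [0.5478, 0.1054, 0.2191]
orientation: [-3.141, -0.063, -0.0]
force: [-1.0, -0.0, 0.3]
opening: 0.0671
gripper_force: 0.0
```

>>> {"method": "arm_command", "body": {
  "increments": [
    [0,0,-0.1,0,0,0],
    [0,0,-0.25,0,0,0],
    [0,0,-0.45,0,0,0],
    [0,0,-0.7,0,0,0],
    [0,0,-0.7,0,0,0]
  ]
}}

```text
t: 16.02
tool_pos: [0.5494, 0.1057, 0.3664]
orientation: [-3.14, -0.063, -0.017]
force: [0.5, 0.5, -0.1]
opening: 0.0673
gripper_force: 0.0
```

>>> {"method": "arm_command", "body": {
  "increments": [
    [0,-0.25,0,0,0,0],
    [0,-0.5,0,0,0,0],
    [0,-0.75,0,0,0,0],
    [0,-1,0,0,0,0],
    [0,-1,0,0,0,0]
  ]
}}

```text
t: 16.65
tool_pos: [0.5387, 0.3084, 0.359]
orientation: [-3.14, -0.069, 0.001]
force: [1.1, -0.5, 0.2]
opening: 0.067
gripper_force: 0.0
```

```bash
python3 - <<'E'
from plant import *
from h import *
t=read_camera('top');d=read_camera('side');pickle.dump((t,d),open('m3.pkl','wb'))
A=cv2.resize(t['image'][150:310,240:400,::-1],None,fx=3,fy=3,interpolation=2);B=cv2.resize(d['image'][225:375,300:405,::-1],None,fx=3,fy=3,interpolation=2)
o=np.zeros((480,800,3),np.uint8);o[:480,:480]=A;o[:450,485:800]=B;cv2.imwrite('pics/m3.png',o)
E
```

```text
(no output)
```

View pics/m3.png

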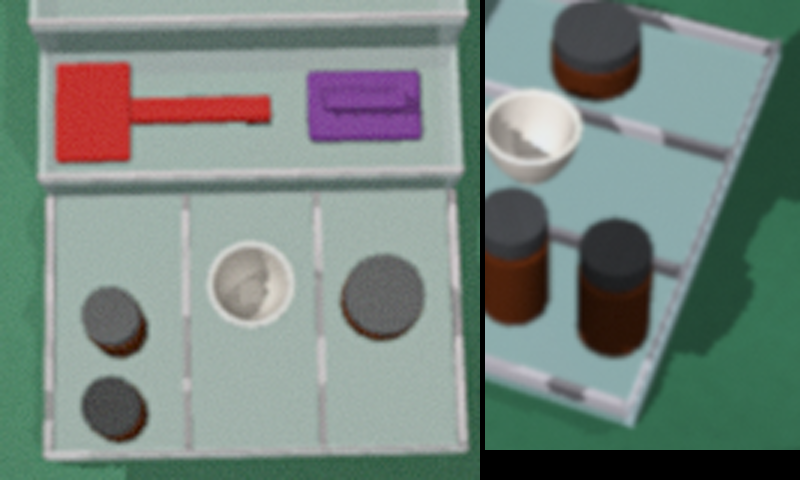

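Both jars stand upright in the left lane, with lids at (112,314) and (112,407). That leaves a gap of about 20 mm between them, and the neighbours haven't moved.

```bash
python3 -c "
from plant import *
print(close_job())"
```

```text
the job is handed in; nothing more can be done
None
```

The job is handed in at about 17 s: the old jar stands roughly 5 mm from the front lip and the new jar about 20 mm behind it, both upright and within about 3 mm of the left lane's middle line, and the last top and side views show nothing else moved.

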